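Put the torque wrench away in its spring-lid case

ROBOT

A 6-joint arm with a two-finger parallel gripper is mounted at the origin on the work surface. World frame = base frame: x ahead of the robot, y to its left, z up, the work surface at z = 0. Lengths are in m, angles in rad, forces in N, time in s.
With the tool pointing down it reaches from about 0.375 to 0.9 m from the base axis. Payload 3.1 kg.
Tool frame: the origin (TCP) lies at the very end of the fingers, on their centre line; the grasp point (between the pads) lies 19 mm behind it; z points along the fingers, y is the line along which they close (so a half turn about z gives the same grasp; the last joint's range is limited). The gripper opens to 85 mm and grips with 20 to 120 N. Pads are 22 mm wide; open, the fingers measure 114 mm over their backs; the gripper's body (76 mm by 85 mm) begins 54 mm behind the grasp point. The pads swing forward as they close: fully open they stand 13 mm farther back than shut.
Start: joints at [-1.474, 0.527, 1.433, -0, 1.181, -0.178], TCP at [0.17, -0.602, 0.231] pointing down, gripper open.
Joint ranges: [-3.08, 3.08], [-0.75, 2.2], [0.22, 2.44], [-1.43, 4.57], [0, 2.65], [-2.85, 2.85]. Speed limits (rad/s): [2.79, 2.79, 3.14, 3.14, 3.14, 3.14].

INTERFACE

Orientations are given as a unit quaternion [w, x, y, z].
In Python, from workcell import manip gives the robot as it stands.
- The arm moves only by the tool drive_tool, never from a script. Its argument "plan" is a list of rows, each a list of 4 numbers: the shift along the tool's x, y, z in cm, then the turn about the tool's z in rad. In form: [[dx, dy, dz, turn], ...]. A call has 1 to 20 rows; each row is the pose to reach, as a shift and turn from the pose commanded when the call began, along the tool's axes at that moment; what a row does not reach only later rows make up. A row lasts 1/12 s, in which the tool goes at most 41.7 mm and 7.16 degrees, less where a joint would pass 70% of its speed; a pose out of reach is approached as far as the arm can. A call with a gripper value outside its range is refused whole. "hand" is the gripper's target within -1 to 1 (fully open at 1, half-way at 0, shut at -1), set as the call begins (left out, the last holds). The fingers move at their own pace and stop on an object; "force" is the grip in N (left out, the last holds). Time passes only in rows, so rows that repeat a pose let the fingers close. It gives the time, the measured TCP pose, the force, the opening and the grip force at its end, in the units of the state.
- manip.observe(): the state, without advancing time (a new reading comes with each control period).
- manip.snapshot(name): name is "scene" or "top" or "wrist"; returns the picture (400x640x3 uint8, red, green, blue); there is no depth.
- manip.camera_info(name): a dict with "fx", "fy", "cx", "cy" (pixels), "origin" and "attitude" of the camera in the world; the wrist camera has in their place "mount" (4x4, takes a point from camera to tool coordinates, whose origin is the TCP and whose axes are the flange's). Camera axes: x right, y down, z forward; pixel columns grow to the right and rows downward; lengths in m; the calibration is good to about 2 mm. The wrist camera is an equidistant fisheye: a pixel r from the principal point sees the ray r / f radians off the axis. A picture is of the moment at which its call begins: read the wrist's pose just before it. camera_info takes no time and is no camera call.
- manip.finish_job(): hands the job in; it is judged then, once.
The state is a dict: "time_s": time; "joint_positions": joint angles; "joint_vel": joint speeds; "effort": joint torques, N m; "tool_pos": TCP position; "ee_rot": TCP orientation; "force": force on the tool from outside, world axes, zero at the start; "wrist_torque": the same for the moment, N m; "width": finger opening in m; "grasp_force": force on a finger pad.
Only numpy, scipy, OpenCV 4.12 (cv2) and the standard library are available. Lean on these libraries where they do the work, as an engineer would, in place of code of your own. Each camera call takes 0.05 s, during which the arm holds its last target. There are 200 camera calls.

TASK

Put the torque wrench away: press the push button on the front of its closed black case so that the lid springs right open, lay the wrench in its foam bed (set it down, do not drop it; ratchet head in the wide head pocket, square drive upward), then push the lid down until it latches and stays shut. Leave the other things on the bench standing where they are.

Things in the scene. Friction and masses are not known exactly. Their poses are not given: they have to be found in the camera images.
- case: Black tool case, fixed on the bench, shut: 120 mm deep (its x), 250 mm long (its y), 80 mm high (base 52, lid 28). Origin: centre of its underside. Front with the push button at -x, lid hinge along the +x side, z up; turned up to 0.3 rad either way. A carry handle reaches 28 mm out of its -y end. Inside is a foam inlay, top 44 mm above the bench; its sockets and bar are fixed.
- button_top (a point): Centre of the push button's top: unpressed 42 mm above the bench, 98 mm in front (-x) of the case's centre. Ribbed pad 44 mm (case y) by 30 mm (case x). Pressed straight down it frees the lid after 6 mm at 3 to 4 N, stops after 10 mm at 5 N, and springs back. The latch's steel hook stands 25 mm behind this point, up to 77 mm above the bench, and swings 10 mm forward when pressed.
- latch (a joint): Angle of the latch, rad: 0 at rest (hook engaged if the lid is shut), lid freed at about 0.18, 0.30 fully pressed.
- lid (a joint): Lid angle, rad: 0 to 0.01 shut and latched, 1.66 open at its stop (5 degrees back past upright). Once freed a damped spring swings it to the stop in about 1 s and keeps it there. Closing it takes about 3 N near the front edge, up to 7 N over the last 15 mm, until the hook snaps over its lip; let go before that it springs open again.
- hinge (a point): Point on the lid's hinge axis in the middle of the case's length, fixed on the case 64 mm behind (+x of) its centre and 52 mm above the bench; its axes are the case's, the hinge runs along y.
- lid_edge (a point): Middle of the lid's upper front edge, on the lid: shut, 124 mm in front of the hinge axis and 28 mm above it. The lid is a hollow tray 250 by 120 by 28 mm; its flat outer face (the top when shut) holds this point. Fully open, the edge is 39 mm behind the hinge axis and 121 mm above it, and the outer face looks away from the button.
- bed (a point): Where point wrench_grip must come to lie: case x 0, y +20 mm, 39 mm above the bench; axes as the case. Here the foam has a finger scoop from case y -8 to +52 mm, 92 mm wide, floor 14 mm above the bench, for fingers beside the shaft. Towards -y runs the grip channel, 39 mm wide, to y = -105 mm, its floor 24 mm above the bench. The wrench lies with its +x along the case's +y.
- head_pocket (a point): Centre of the head pocket's floor in the foam, 24 mm above the bench, case x 0, y +82 mm: the pocket is 46 mm wide and reaches from case y +59 to +106 mm. A neck 28 mm wide and 7 mm long joins it to the finger scoop. The centre of the wrench's head lies over it.
- wrench: Click torque wrench, 200 mm long, 0.35 to 0.5 kg, loose on the bench. Origin: mid-length, on its underside; x from rubber grip to head, z up; axis 15 mm up. Steel head: flat disc 36 mm across, 30 mm high, at x +82 mm, with a 10 mm square drive 10 mm up from its top. Bare shaft 18 mm across, x -7 to +64 mm. Black grip 30 mm across, x -100 to -15 mm. Starts with its head within 0.8 rad of +y.
- wrench_grip (a point): Point on the wrench's axis in the middle of its bare shaft, 20 mm from its origin towards the head, near its centre of mass: the place to grip, across the shaft (18 mm).
- key_stand: Bystander: dark green block 200 by 50 by 40 mm holding six upright T-handle keys, up to 175 mm tall. Origin: centre of its underside.
- parts_bin: Bystander: red open plastic bin 160 by 105 by 75 mm with small parts. Origin: centre of its underside.
- pedal: Bystander: black bicycle pedal about 100 by 80 by 22 mm, lying flat. Origin: centre of its underside.
- spray_can: Bystander: dark spray can 58 mm across, 160 mm tall. Origin: centre of its underside.
Mind the look-alikes: they are no part of the job. What is shaped like the wrench but orange or pink is not meant.

How it is judged:
On the way, in this order (a step that is already met when the one before it is completed fails the run):
1. the lid has sprung open to its stop (value of joint lid above 1.6 rad), for 0.2 s.
2. the wrench lies in its foam bed, let go, with the lid still open (distance between wrench_grip and bed below 0.01 m and angle between the x axis of wrench and the y axis of case, either way round below 0.1 rad and angle between wrench's own z axis and vertical below 0.12 rad and linear speed of wrench below 0.02 m/s and contact force between the fingers and wrench below 0.1 N and value of joint lid above 1.2 rad), for 0.2 s.
At the end, for the whole second after the job is handed in: The lid is shut and latched (below 0.03 rad, the latch back at rest below 0.06 rad), and inside the wrench lies still in its bed: its grip point within 10 mm of the bed point, its length within 0.10 rad of the case's length with the head in the head pocket, its drive upward within 0.12 rad (value of joint lid below 0.03 rad and value of joint latch below 0.06 rad and distance between wrench_grip and bed below 0.01 m and angle between the x axis of wrench and the y axis of case, either way round below 0.1 rad and angle between wrench's own z axis and vertical below 0.12 rad and linear speed of wrench below 0.02 m/s); the robot touches nothing.
It fails at once if the wrench is dropped (in free fall faster than 0.6 m/s, about 18 mm) (contact force between wrench and anything else below 0.05 N and linear speed of wrench above 0.6 m/s).
It fails at once if a bystander is shifted by more than 40 mm or tipped by more than 0.35 rad (distance of any of key_stand, parts_bin, pedal, spray_can from where it was at the start of the episode above 0.04 m or angle between any of key_stand, parts_bin, pedal, spray_can's own z axis and vertical above 0.35 rad).
It also fails if it takes over 69 s, if anything falls off the work surface, if the arm or the gripper's body presses on something with over 40 N, if the wrist force passes 120 N, or if a joint passes its speed limit or range.

## Working session

There is one attempt and no reset: what is moved stays moved. The work goes in short steps, Python scripts to look and compute and a tool call to move; the robot and the scene stay as the last step left them, time stands still between calls to the robot, and variables do not carry over. Pictures are saved under pics/ and viewed, at most 13 in all, crops included, and the job is handed in when it is done.

Besides the shell and the picture viewer there is one more tool, called after "Request:" as a command line: name --pt "numbers of a row" for each row, then --argument value for the rest. drive_tool: Moves the arm, as the interface text tells. Its arguments: {"type":"object","properties":{"plan":{"type":"array"},"hand":{"type":"number"},"force":{"type":"number"}},"required":["plan"]}

```bash
mkdir -p pics; python3 - <<'E'
from workcell import manip
import cv2,numpy as np
for n in ("top","scene"):
    im=manip.snapshot(n); cv2.imwrite(f"pics/{n}0.png",im[:,:,::-1]); print(n,manip.camera_info(n))
print(manip.camera_info("wrist")); print(manip.observe())
E
```

```text
top {'fx': 434.86487907762125, 'fy': 434.86487907762125, 'cx': 319.45263319377045, 'cy': 207.11944016017435, 'origin': array([0.34275942, 0.002347  , 1.70100742]), 'attitude': array([-0.03602597,  0.70834052, -0.70369743,  0.04202088])}
scene {'fx': 366.7660101564981, 'fy': 366.7660101564981, 'cx': 320.7571504570545, 'cy': 196.37333525730213, 'origin': array([ 0.97761901, -0.74794422,  1.0073314 ]), 'attitude': array([-0.34805722,  0.89593211,  0.26002225, -0.09246757])}
{'fx': 309.70691628693146, 'fy': 309.70691628693146, 'cx': 318.38810920028146, 'cy': 201.163141583331, 'mount': array([[-1.17619911e-03, -9.49903027e-01, -3.12542566e-01,
         8.07417154e-02],
       [ 9.99999023e-01, -1.35321855e-03,  3.49483406e-04,
         9.67217750e-04],
       [-7.54913745e-04, -3.12541850e-01,  9.49903691e-01,
        -1.42362080e-01],
       [ 0.00000000e+00,  0.00000000e+00,  0.00000000e+00,
         1.00000000e+00]])}
{'time_s': 0.1, 'joint_positions': array([-1.47448516e+00,  5.28378400e-01,  1.43378748e+00,  1.68869350e-05,
        1.18143709e+00, -1.78511004e-01]), 'joint_vel': array([-0.00065889, -0.0029227 , -0.00128568,  0.00130082,  0.00040922,
        0.00107013]), 'effort': array([-4.31869785e-04, -4.43305349e+01, -1.78586072e+01, -1.77390170e-04,
        3.87508524e-03, -1.36182598e-05]), 'tool_pos': array([ 0.16957164, -0.60087089,  0.23042407]), 'ee_rot': array([-1.00398811e-03,  9.90573882e-01,  1.36975814e-01,  4.91019473e-05]), 'force': array([-0.03813926,  0.00390455, -0.37603552]), 'wrist_torque': array([ 0.01768255, -0.01220597, -0.02075622]), 'grasp_force': 0.0, 'width': 0.08491369373321751}
```

View pics/top0.png

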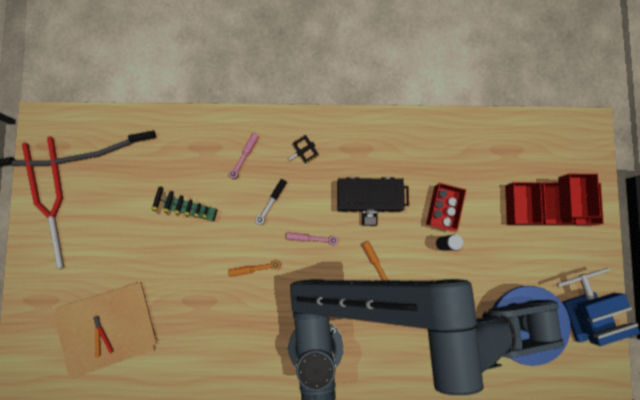

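View pics/scene0.png

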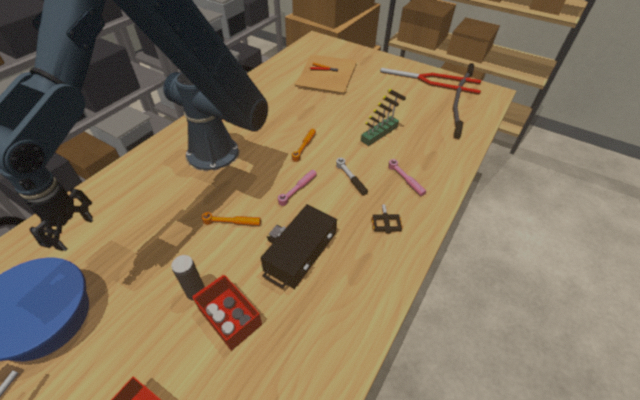

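The top view shows the case at about (370,195) with its button at (370,217) and its handle at the right. The black-and-steel wrench has its head at (260,220) and its grip end at (284,182). The spray can (449,242) and bin (446,207) stand close to the case's -y end.

```bash
cat > h.py <<'E'
import numpy as np, cv2
from scipy.spatial.transform import Rotation as R
from workcell import manip
def rot(q): return R.from_quat([q[1],q[2],q[3],q[0]]).as_matrix()
def ray(name,uv,st=None):
    c=manip.camera_info(name); uv=np.atleast_2d(np.array(uv,float))
    x=(uv[:,0]-c['cx'])/c['fx']; y=(uv[:,1]-c['cy'])/c['fy']
    if name!='wrist':
        d=np.c_[x,y,np.ones(len(x))]; return np.array(c['origin']),d@rot(c['attitude']).T
    r=np.hypot(x,y)+1e-12; d=np.c_[x/r*np.sin(r),y/r*np.sin(r),np.cos(r)]
    T=rot(st['ee_rot']); M=c['mount']
    return T@M[:3,3]+st['tool_pos'], d@M[:3,:3].T@T.T
def plane(name,uv,z,st=None):
    o,d=ray(name,uv,st); return o+d*((z-o[2])/d[:,2])[:,None]
def proj(name,P,st=None):
    c=manip.camera_info(name); P=np.atleast_2d(P)
    if name!='wrist':
        p=(P-c['origin'])@rot(c['attitude']); return np.c_[p[:,0]/p[:,2]*c['fx']+c['cx'],p[:,1]/p[:,2]*c['fy']+c['cy']]
    M=c['mount']; p=((P-st['tool_pos'])@rot(st['ee_rot'])-M[:3,3])@M[:3,:3]
    r=np.hypot(p[:,0],p[:,1]); t=np.arctan2(r,p[:,2]); return np.c_[p[:,0]/r*t*c['fx']+c['cx'],p[:,1]/r*t*c['fy']+c['cy']]
def go(st,P,yaw=None):
    "shift in cm in tool axes to TCP point P; turn so that tool y lies at world angle yaw"
    T=rot(st['ee_rot']); s=(np.array(P)-st['tool_pos'])@T*100
    a=np.arctan2(T[1,1],T[0,1]); t=None if yaw is None else -((yaw-a+np.pi/2)%np.pi-np.pi/2)
    return s.round(2),t,'z tool',T[:,2].round(3)
E
python3 - <<'E'
from h import *
im=cv2.imread('pics/top0.png'); g=im.max(2)
m=np.zeros_like(g); m[170:218,330:405]=(g[170:218,330:405]<60)
m=cv2.morphologyEx(m,cv2.MORPH_OPEN,np.ones((9,9)))
c=max(cv2.findContours(m,0,1)[0],key=cv2.contourArea); r=cv2.minAreaRect(c); print(r)
print(plane('top',cv2.boxPoints(r),.08).round(3)); print('button',plane('top',[370,217],.042))
for n,p in dict(head=(260,220),gripend=(284,182),can=(449,242),bin=(446,207),pedal=(304,149),keys=(185,205)).items(): print(n,plane('top',p,.03).round(3))
E
```

```text
((370.0, 194.5), (31.0, 66.0), 90.0)
[[ 0.63  -0.077  0.08 ]
 [ 0.632 -0.326  0.08 ]
 [ 0.514 -0.325  0.08 ]
 [ 0.512 -0.077  0.08 ]]
button [[ 0.49003172 -0.20515189  0.042     ]]
head [[0.477 0.217 0.03 ]]
gripend [[0.625 0.127 0.03 ]]
can [[ 0.397 -0.51   0.03 ]]
bin [[ 0.532 -0.502  0.03 ]]
pedal [[0.757 0.051 0.03 ]]
keys [[0.533 0.507 0.03 ]]
```

Request:
drive_tool --pt "0 0 -5 0" --pt "3 -2 -7 -0.1" --pt "6 -4 -7 -0.2" --pt "9 -6 -7 -0.3" --pt "12 -8.4 -7 -0.4" --pt "16 -11.2 -7 -0.5" --pt "20 -14 -7 -0.6" --pt "24 -16.8 -7 -0.7" --pt "28 -19.6 -7 -0.8" --pt "32 -22.4 -7 -0.9" --pt "36 -25.2 -7 -1.0" --pt "40 -28.2 -7 -1.1" --pt "40 -28.2 -7 -1.2" --pt "40 -28.2 -7 -1.295" --pt "40 -28.2 -7 -1.295" --pt "40 -28.2 -7 -1.295" --hand -1

```text
time_s: 1.43
tool_pos: [0.478, -0.221, 0.3009]
ee_rot: [-0.0, 0.708, 0.707, -0.0]
force: [-0.1, -0.0, -0.1]
width: 0.0003
grasp_force: 0.0
```

```bash
python3 - <<'E'
from h import *
st=manip.observe(); im=manip.snapshot('wrist'); cv2.imwrite('pics/w1.png',im[:,:,::-1]); np.save('st1.npy',st,allow_pickle=True)
cv2.imwrite('pics/top1.png',manip.snapshot('top')[:,:,::-1])
print(st['time_s'],st['tool_pos'],rot(st['ee_rot']).round(3),st['joint_positions'].round(2))
E
```

```text
1.4333 [ 0.47796968 -0.22103463  0.30092559] [[ 0.001  1.    -0.001]
 [ 1.    -0.001 -0.   ]
 [-0.    -0.001 -1.   ]] [-0.65  0.31  1.59 -0.    1.24 -0.64]
```

View pics/w1.png

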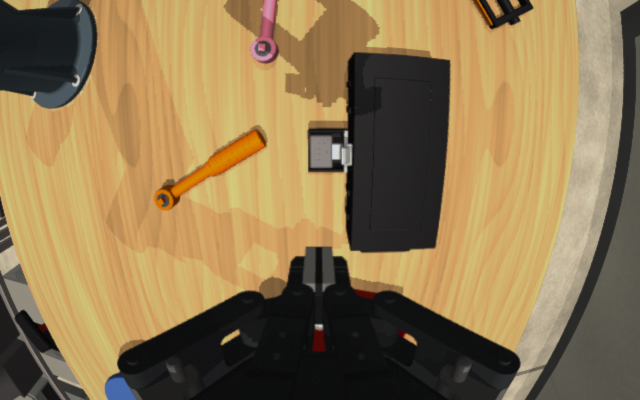

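The wrist view shows the button pad at (320,151) and the case's back top corners at about (449,60) and (435,248). Next I fit these exactly.

```bash
cat > sz.py <<'E'
from h import *
st=np.load('st1.npy',allow_pickle=True).item(); im=cv2.imread('pics/w1.png'); g=im.max(2)
# back top edge: along rows, last dark pixel; end edges
pts=[]
for v in range(80,235,5):
    row=g[v,400:480].astype(float); k=np.where(row>75)[0]; k=k[k>10]
    pts.append((400+k[0]-.5,v))
P=plane('wrist',pts,.08,st)[:,:2]; f=np.polyfit(P[:,1],P[:,0],1); print('back edge x=',f,'resid',np.abs(P[:,0]-np.polyval(f,P[:,1])).max())
for nm,rng,s in (('+y',range(75,45,-1),1),('-y',range(235,262),-1)):
    q=[]
    for u in range(375,425,5):
        for v in rng:
            if g[v,u]>75: q.append((u,v+.5*s)); break
    print(nm,plane('wrist',q,.08,st)[::3].round(4).tolist())
# button pad grey
roi=im[120:180,300:345]; m=((roi.min(2)>75)&(roi.max(2).astype(int)-roi.min(2)<40)&(roi.max(2)<190)).astype(np.uint8)
m[:, 33:]=0
c=max(cv2.findContours(m,0,1)[0],key=cv2.contourArea); r=cv2.minAreaRect(c); b=cv2.boxPoints(r)+[300,120]
print(r,plane('wrist',b,.042,st).round(4).tolist(),plane('wrist',np.array(r[0])+[300,120],.042,st).round(4))
E
python3 sz.py
```

```text
back edge x= [-0.00325418  0.63698272] resid 0.0007236818527778244
+y [[0.5442, -0.0819, 0.08], [0.5621, -0.082, 0.08], [0.5804, -0.0806, 0.08], [0.5991, -0.0814, 0.08]]
-y [[0.5537, -0.3323, 0.08], [0.5742, -0.3313, 0.08], [0.5954, -0.332, 0.08], [0.6166, -0.3282, 0.08]]
((21.0, 31.5), (31.0, 22.0), 90.0) [[0.4677, -0.1852, 0.042], [0.4962, -0.1852, 0.042], [0.4964, -0.2265, 0.042], [0.4673, -0.2264, 0.042]] [[ 0.4819 -0.2057  0.042 ]]
```

Request:
drive_tool --pt "0.8 -0.4 4 0" --pt "1.5 -0.7 8 0" --pt "1.5 -0.7 12 0" --pt "1.5 -0.7 16 0" --pt "1.5 -0.7 20 0" --pt "1.5 -0.7 23 0" --pt "1.5 -0.7 25 0" --pt "1.5 -0.7 25.5 0" --pt "1.5 -0.7 25.9 0" --pt "1.5 -0.7 26.2 0" --pt "1.5 -0.7 26.5 0" --pt "1.5 -0.7 26.7 0" --pt "1.5 -0.7 26.7 0" --pt "1.5 -0.7 26.7 0"

```text
time_s: 2.7
tool_pos: [0.4714, -0.2071, 0.0353]
ee_rot: [0.001, 0.707, 0.707, -0.0]
force: [-6.0, -1.7, 7.3]
width: -0.0004
grasp_force: 1.3
```

Request:
drive_tool --pt "0 -0.5 -1 0" --pt "0 -1.5 -3 0" --pt "0 -3 -6 0" --pt "0 -4 -10 0" --pt "0 -5 -14 0" --pt "0 -5 -18 0" --pt "0 -5 -22 0" --pt "0 -5 -24 0" --pt "0 -5 -24 0" --hand 0.2

```text
time_s: 3.45
tool_pos: [0.424, -0.2082, 0.2805]
ee_rot: [0.007, 0.707, 0.707, 0.001]
force: [0.1, 0.1, -0.2]
width: 0.0509
grasp_force: 0.0
```

```bash
python3 - <<'E'
from h import *
st=manip.observe(); im=manip.snapshot('wrist'); cv2.imwrite('pics/w2.png',im[:,:,::-1]); np.save('st2.npy',st,allow_pickle=True)
print(st['time_s'],st['tool_pos'],st['force'])
P=np.array([[.49,.20,.25]])
print(go(st,[.50,.17,.27]))
E
```

```text
3.45 [ 0.42395178 -0.20823783  0.28047986] [ 0.08040938  0.10959617 -0.2079502 ]
(array([37.84,  7.57,  0.81]), None, 'z tool', array([ 0.012, -0.009, -1.   ]))
```

View pics/w2.png

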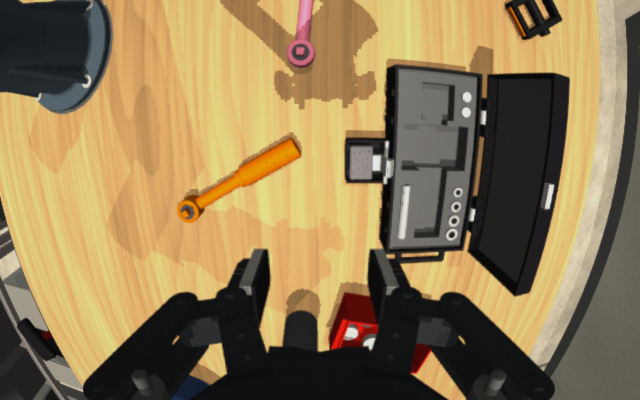

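The lid stands open, with the foam visible. Now to look at the wrench.

Request:
drive_tool --pt "4 1.5 0 0" --pt "8 3 0 0" --pt "12 5 0 0" --pt "16 7 0 0" --pt "20 9 0 0" --pt "24 11 0 0" --pt "28 12.6 0 0" --pt "28 12.6 0 0" --pt "28 12.6 0 0" --hand 0.2

```text
time_s: 4.25
tool_pos: [0.5474, 0.0774, 0.2724]
ee_rot: [-0.001, 0.706, 0.709, -0.0]
force: [-1.2, -0.8, -0.7]
width: 0.0513
grasp_force: 0.0
```

```bash
python3 - <<'E'
from h import *
st=manip.observe(); im=manip.snapshot('wrist'); cv2.imwrite('pics/w3.png',im[:,:,::-1]); np.save('st3.npy',st,allow_pickle=True)
print(st['time_s'],st['tool_pos'],st['force'],rot(st['ee_rot'])[:,2])
print(proj('wrist',[[.477,.217,.03],[.625,.127,.03]],st))
E
```

```text
4.25 [0.54743931 0.07738163 0.27244753] [-1.24609098 -0.82025654 -0.66749843] [-0.00198801  0.00187907 -0.99999626]
[[261.03627185  56.27612716]
 [380.28794974 127.96598112]]
```

View pics/w3.png

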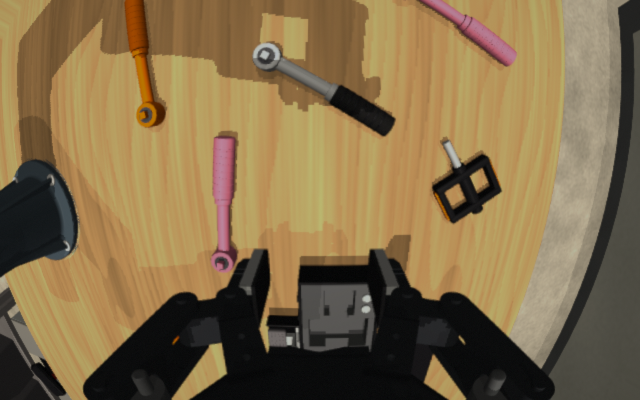

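The wrench's head is at (267,56), its shaft runs (281,64) to (333,95), and its grip ends at about (390,125). I'll cast the shaft and grip edges.

```bash
python3 - <<'E'
from h import *
st=np.load('st3.npy',allow_pickle=True).item(); im=cv2.imread('pics/w3.png').astype(int)
sat=im.max(2)-im.min(2); v=im.max(2)
bx=np.zeros(v.shape,np.uint8); cv2.line(bx,(262,53),(396,130),1,40)
grip=((v<70)&(bx>0)).astype(np.uint8); steel=((sat<35)&(v>85)&(bx>0)).astype(np.uint8)
for n,m,z in (('grip',grip,.015),('steel',steel,.015)):
    m[:, :]=m if n=='grip' else m
    if n=='grip': m[:,:325]=0
    else: m[:,345:]=0
    m=cv2.morphologyEx(m,cv2.MORPH_OPEN,np.ones((3,3)))
    k,l,s,c=cv2.connectedComponentsWithStats(m); i=1+s[1:,4].argmax(); ys,xs=np.where(l==i)
    print(n,s[i]); P=plane('wrist',np.c_[xs,ys],z,st)[:,:2]
    if n=='steel':
        sel=(xs>284)&(xs<330); 
    else: sel=xs>0
    Q=P[sel]; mu=Q.mean(0); w,V=np.linalg.eigh(np.cov(Q.T)); d=V[:,1]; d=d if d[1]>0 else -d
    t=(P-mu)@d; u=(P-mu)@[-d[1],d[0]]
    print('mean',mu,'head angle',np.degrees(np.arctan2(d[1],d[0])),'ends',mu+d*np.percentile(t,1),mu+d*np.percentile(t,99),'len',np.ptp(np.percentile(t,[1,99])),'w',np.percentile(u[sel],[2,98]))
print('head top',plane('wrist',[267,56],.03,st), 'drive', plane('wrist',[265,55],.04,st))
E
```

```text
grip [ 329   86   65   50 1444]
mean [0.60324811 0.14856574] head angle 150.27133854088734 ends [0.64045843 0.12731667] [0.56740439 0.16903441] len 0.08412646259127701 w [-0.01374496  0.01362805]
steel [ 252   43   85   55 1216]
mean [0.53344476 0.1898827 ] head angle 147.80762876489243 ends [0.56495368 0.17004632] [0.4682055  0.23095391] len 0.11432385689178949 w [-0.00756307  0.0073843 ]
head top [[0.48444872 0.21696814 0.03      ]] drive [[0.48366936 0.21677472 0.04      ]]
```

Request:
drive_tool --pt "2 0 1 -0.12" --pt "4 -0.5 3 -0.24" --pt "6 -1 5 -0.36" --pt "8 -1 7 -0.48" --pt "10 -1 9 -0.6" --pt "11.2 -1 11 -0.72" --pt "11.2 -1 13 -0.84" --pt "11.2 -1 15 -0.96" --pt "11.2 -1 17 -1.04" --pt "11.2 -1 17 -1.04" --pt "11.2 -1 17 -1.04" --pt "11.2 -1 17 -1.04" --hand 0.1

```text
time_s: 5.3
tool_pos: [0.5377, 0.1845, 0.1048]
ee_rot: [0.0, 0.264, 0.964, 0.0]
force: [0.7, -0.5, 1.0]
width: 0.0468
grasp_force: 0.0
```

```bash
python3 - <<'E'
from h import *
st=manip.observe(); im=manip.snapshot('wrist'); cv2.imwrite('pics/w4.png',im[:,:,::-1]); np.save('st4.npy',st,allow_pickle=True)
print(st['time_s'],st['tool_pos'],st['width'],rot(st['ee_rot']).round(3)); print(go(st,[.537,.187,.005],np.radians(149.7-90)))
print(proj('wrist',[[.4845,.217,.03],[.537,.187,.015],[.645,.125,.015]],st))
E
```

```text
5.3 [0.53773382 0.18454207 0.10478492] 0.04677078174810613 [[-0.86  0.51  0.  ]
 [ 0.51  0.86  0.  ]
 [-0.    0.   -1.  ]]
(array([0.19, 0.17, 9.98]), np.float64(-0.005995776068287162), 'z tool', array([ 0.,  0., -1.]))
[[320.16925743 126.57509532]
 [321.25101201 202.11234324]
 [322.63886878 324.10288607]]
```

View pics/w4.png

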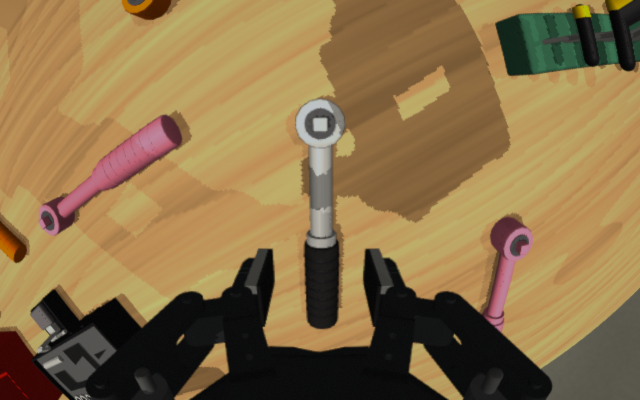

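Request:
drive_tool --pt "0.4 0.1 3 0" --pt "0.4 0.1 6 0" --pt "0.4 0.1 8 0" --pt "0.4 0.1 9.3 0" --pt "0.4 0.1 10 0" --pt "0.4 0.1 10 0" --pt "0.4 0.1 10 0"

```text
time_s: 5.93
tool_pos: [0.5354, 0.1883, 0.0053]
ee_rot: [0.001, 0.263, 0.965, 0.0]
force: [-0.7, 1.0, -0.6]
width: 0.0468
grasp_force: 0.0
```

Request:
drive_tool --pt "0 0 0 0" --pt "0 0 0 0" --pt "0 0 0 0" --pt "0 0 0 0" --pt "0 0 0 0" --pt "0 0 0 0" --pt "0 0 0 0" --hand -1 --force 70

```text
time_s: 6.52
tool_pos: [0.5354, 0.1884, 0.0059]
ee_rot: [0.001, 0.263, 0.965, 0.0]
force: [-1.0, -0.7, 5.6]
width: 0.0151
grasp_force: 68.2
```

Request:
drive_tool --pt "0 0 -0.5 0" --pt "0 0 -1.2 0" --pt "0 0 -2 0" --pt "0 0 -3 0" --pt "0 0 -3 0" --pt "0 0 -3 0"

```text
time_s: 7.02
tool_pos: [0.5352, 0.1884, 0.0353]
ee_rot: [0.001, 0.263, 0.965, 0.0]
force: [0.6, 0.9, -3.9]
width: 0.0151
grasp_force: 68.5
```

```bash
python3 - <<'E'
from h import *
st=manip.observe(); im=manip.snapshot('wrist'); cv2.imwrite('pics/w5.png',im[60:360,200:440,::-1]); np.save('st5.npy',st,allow_pickle=True)
cv2.imwrite('pics/w5s.png',manip.snapshot('scene')[:,:,::-1])
print(st['time_s'],st['tool_pos'],st['width'],st['force'],st['wrist_torque'],st['grasp_force'])
z=st['tool_pos'][2]+.0095
E
```

```text
7.0167 [0.53523217 0.18840082 0.03529282] 0.015083200422883882 [ 0.56984744  0.93988856 -3.9271586 ] [ 0.05165237  0.06172882 -0.01969029] 68.47058773040771
```

View pics/w5.png

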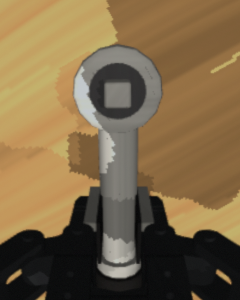

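The wrench is held level with its drive at (318,154). Now I work out the wrench's position in the tool frame.

```bash
python3 - <<'E'
from h import *
st=np.load('st5.npy',allow_pickle=True).item(); T=rot(st['ee_rot'])
for uv,dz in (((318,154),.034),((320,150),.024)):
    P=plane('wrist',[uv],st['tool_pos'][2]+dz,st)[0]; print((P-st['tool_pos'])@T*1000)
# collar/shaft edge line angle: shaft centre vs head
print(T.round(3))
E
```

```text
[ 61.14776431  -0.56747098 -34.09912026]
[ 61.03167758   0.18664039 -24.09793265]
[[-0.862  0.507  0.002]
 [ 0.507  0.862  0.   ]
 [-0.002  0.001 -1.   ]]
```

Request:
drive_tool --pt "0 0 -3 0.08" --pt "0 0 -6 0.18" --pt "0 0 -9 0.28" --pt "-0.7 -0.9 -12 0.38" --pt "-2 -2.6 -14.5 0.48" --pt "-3.5 -4.6 -14.5 0.58" --pt "-5.2 -6.9 -14.5 0.68" --pt "-7 -9.3 -14.5 0.78" --pt "-8.8 -11.7 -14.5 0.88" --pt "-10.6 -14.1 -14.5 0.98" --pt "-12.4 -16.5 -14.5 1.03" --pt "-14.2 -18.9 -14.5 1.035" --pt "-16 -21.3 -14.5 1.035" --pt "-17.8 -23.7 -14.5 1.035" --pt "-19.6 -26 -14.5 1.035" --pt "-21.1 -28 -14.5 1.035" --pt "-22.2 -29.4 -14.5 1.035" --pt "-22.6 -30 -14.5 1.035" --pt "-22.6 -30 -14.5 1.035" --pt "-22.6 -30 -14.5 1.035"

```text
time_s: 8.78
tool_pos: [0.5765, -0.1838, 0.1787]
ee_rot: [-0.001, 0.706, 0.708, 0.0]
force: [-0.6, -0.1, -2.8]
width: 0.015
grasp_force: 69.2
```

```bash
python3 - <<'E'
from h import *
st=manip.observe(); im=manip.snapshot('wrist'); cv2.imwrite('pics/w6.png',im[:,:,::-1]); np.save('st6.npy',st,allow_pickle=True)
print(st['time_s'],st['tool_pos'],st['width'],st['force'],rot(st['ee_rot']).round(3)); print(go(st,[.578,-.185,.030],np.radians(0.2)))
c=np.array([.578,-.206,0]); q=c+np.array([[-.023,.059,.044],[.023,.059,.044],[.023,.106,.044],[-.023,.106,.044],[-.06,.125,.052],[.06,.125,.052]])
print(proj('wrist',q,st).round(1).tolist())
E
```

```text
8.7833 [ 0.57648214 -0.18377314  0.17873468] 0.0149701107678748 [-0.57588616 -0.14082882 -2.80909556] [[-0.004  1.    -0.002]
 [ 1.     0.004  0.002]
 [ 0.002 -0.002 -1.   ]]
(array([-0.15,  0.18, 14.87]), np.float64(0.00016438695715281781), 'z tool', array([-0.002,  0.002, -1.   ]))
[[294.2, 150.1], [345.1, 150.3], [345.9, 98.3], [293.7, 98.1], [250.4, 77.8], [389.4, 78.3]]
```

View pics/w6.png

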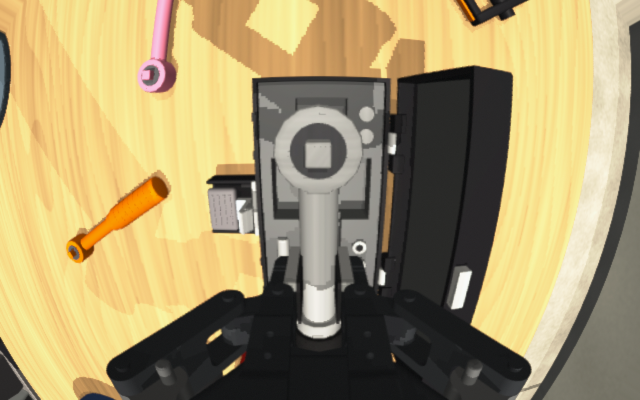

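The foam's pocket, at u 296–347 with its edge at v 98, agrees with the prediction to within about 1 mm. Lowering.

Request:
drive_tool --pt "-0.1 0.2 2.5 0" --pt "-0.1 0.25 5 0" --pt "-0.1 0.25 7.5 0" --pt "-0.1 0.25 9.5 0" --pt "-0.1 0.25 11 0" --pt "-0.1 0.25 12 0" --pt "-0.1 0.25 13 0" --pt "-0.1 0.25 13.8 0" --pt "-0.1 0.25 14.3 0" --pt "-0.1 0.25 14.6 0" --pt "-0.1 0.25 14.6 0" --pt "-0.1 0.25 14.6 0"

```text
time_s: 9.83
tool_pos: [0.5801, -0.1861, 0.0338]
ee_rot: [0.0, 0.706, 0.708, 0.0]
force: [0.4, -0.7, -3.5]
width: 0.0153
grasp_force: 69.2
```

Request:
drive_tool --pt "0 0 0.1 0" --pt "0 0 0.2 0" --pt "0 0 0.3 0" --pt "0 0 0.35 0" --pt "0 0 0.35 0" --pt "0 0 0.35 0"

```text
time_s: 10.33
tool_pos: [0.5798, -0.186, 0.03]
ee_rot: [0.0, 0.706, 0.709, 0.0]
force: [0.2, -0.4, -3.1]
width: 0.0154
grasp_force: 69.4
```

Request:
drive_tool --pt "0 0 0.05 0" --pt "0 0 0.1 0" --pt "0 0 0.15 0" --pt "0 0 0.15 0" --pt "0 0 0.15 0"

```text
time_s: 10.75
tool_pos: [0.5799, -0.186, 0.0299]
ee_rot: [0.0, 0.706, 0.709, 0.0]
force: [-2.2, 1.1, 7.7]
width: 0.0153
grasp_force: 70.4
```

Contact with the floor of the bed; releasing with a small opening.

Request:
drive_tool --pt "0 0 0 0" --pt "0 0 0 0" --pt "0 0 0 0" --pt "0 0 0 0" --pt "0 0 0 0" --pt "0 0 0 0" --hand -0.2

```text
time_s: 11.25
tool_pos: [0.5798, -0.1859, 0.0282]
ee_rot: [-0.0, 0.706, 0.709, 0.0]
force: [0.5, 0.2, -1.1]
width: 0.0339
grasp_force: 0.0
```

Request:
drive_tool --pt "0 0 -1 0" --pt "0 0 -2.5 0" --pt "0 0 -5 0" --pt "0 0 -8 0" --pt "0 0 -12 0" --pt "0 0 -16 0" --pt "0 -1 -20 0" --pt "0 -3 -23 0" --pt "0 -3 -23 0" --pt "0 -3 -23 0"

```text
time_s: 12.08
tool_pos: [0.55, -0.1864, 0.2613]
ee_rot: [0.003, 0.706, 0.708, 0.001]
force: [-0.3, -0.1, -1.1]
width: 0.0342
grasp_force: 0.0
```

```bash
python3 - <<'E'
from h import *
st=manip.observe(); im=manip.snapshot('wrist'); cv2.imwrite('pics/w7.png',im[:,:,::-1]); np.save('st7.npy',st,allow_pickle=True)
print(st['time_s'],st['tool_pos'],st['width'],st['force'])
print(proj('wrist',[[.579,-.124,.064],[.579,-.186,.039],[.579,-.306,.039]],st).round(1).tolist())
E
```

```text
12.0833 [ 0.55003513 -0.18638806  0.26133769] 0.03418103370408796 [-0.32047645 -0.12171433 -1.07731959]
[[343.6, 117.8], [340.9, 168.2], [338.5, 256.6]]
```

View pics/w7.png

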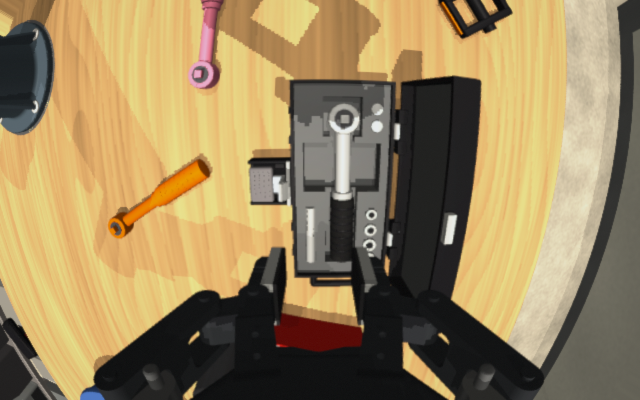

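The wrench lies straight in the bed, head at (344,118) in the pocket as predicted, lid open. Now around behind the lid.

Request:
drive_tool --pt "0 1.5 0 0" --pt "-0.5 4 0 0" --pt "-1 7 0 0" --pt "-1.5 10 0 0" --pt "-2 13 0 0" --pt "-2 16 0 0" --pt "-2 18.5 0 0" --pt "-2 19 2 0" --pt "-2 19 5 0" --pt "-2 19 8 0" --pt "-2 19 11 0" --pt "-2 19 12 0" --pt "-2 19 12 0" --hand -1

```text
time_s: 13.22
tool_pos: [0.7365, -0.2036, 0.1313]
ee_rot: [-0.006, 0.706, 0.709, -0.002]
force: [-0.8, -0.4, -0.4]
width: 0.0003
grasp_force: 0.0
```

```bash
python3 - <<'E'
from h import *
st=manip.observe(); print(st['time_s'],st['tool_pos'],st['width'],rot(st['ee_rot']).round(3).tolist())
h=np.array([.643,.052]); w=.009; s=.110
for d in (95,85,75,65,55,45,35,25,18,12,8,5,3,1,0,-1.5):
    t=np.radians(d); p=h+np.array([-s*np.cos(t)+.028*np.sin(t)+w, s*np.sin(t)+.028*np.cos(t)])
    if d==95: p[1]-=.02
    print(d,p.round(4),go(st,[p[0],-.206,p[1]])[0])
E
```

```text
13.2167 [ 0.73646773 -0.2036099   0.13126558] 0.00032604596600664627 [[-0.004, 1.0, -0.011], [1.0, 0.004, 0.005], [0.005, -0.011, -1.0]]
95 [0.6895 0.1391] [-0.22 -4.71 -0.74]
85 [0.6703 0.164 ] [-0.2  -6.65 -3.2 ]
75 [0.6506 0.1655] [-0.19 -8.63 -3.33]
65 [0.6309 0.1635] [ -0.18 -10.59  -3.11]
55 [0.6118 0.1582] [ -0.17 -12.49  -2.55]
45 [0.594  0.1496] [ -0.17 -14.27  -1.67]
35 [0.578 0.138] [ -0.17 -15.86  -0.5 ]
25 [0.5641 0.1239] [ -0.17 -17.22   0.93]
18 [0.556  0.1126] [ -0.17 -18.02   2.07]
12 [0.5502 0.1023] [ -0.18 -18.59   3.11]
8 [0.547 0.095] [ -0.18 -18.91   3.84]
5 [0.5449 0.0895] [ -0.18 -19.11   4.39]
3 [0.5436 0.0857] [ -0.18 -19.23   4.77]
1 [0.5425 0.0819] [ -0.18 -19.34   5.15]
0 [0.542 0.08 ] [ -0.18 -19.39   5.35]
-1.5 [0.5413 0.0771] [ -0.19 -19.45   5.63]
```

Request:
drive_tool --pt "-0.2 -1.5 0 0" --pt "-0.2 -3.2 -0.5 0" --pt "-0.2 -4.7 -1.5 0" --pt "-0.2 -5.7 -2.5 0" --pt "-0.2 -6.7 -3.2 0" --pt "-0.2 -7.7 -3.3 0" --pt "-0.2 -8.7 -3.3 0" --pt "-0.2 -9.6 -3.2 0" --pt "-0.2 -10.6 -3.1 0" --pt "-0.2 -11.5 -2.9 0" --pt "-0.2 -12.5 -2.5 0" --pt "-0.2 -13.4 -2.1 0" --pt "-0.2 -14.3 -1.7 0" --pt "-0.2 -15.1 -1.1 0" --pt "-0.2 -15.9 -0.5 0" --pt "-0.2 -16.6 0.2 0" --pt "-0.2 -17.2 0.9 0" --pt "-0.2 -17.2 0.9 0"

```text
time_s: 14.72
tool_pos: [0.5659, -0.2077, 0.1281]
ee_rot: [-0.001, 0.706, 0.708, -0.001]
force: [0.1, -0.7, 2.7]
width: -0.0003
grasp_force: 1.2
```

```bash
python3 - <<'E'
from h import *
st=manip.observe(); im=manip.snapshot('wrist'); cv2.imwrite('pics/w8.png',im[:,:,::-1])
print(st['time_s'],st['tool_pos'],st['force'],rot(st['ee_rot'])[:,2].round(3))
E
```

```text
14.7167 [ 0.56589254 -0.20770734  0.12810371] [ 0.11354735 -0.67434865  2.71681142] [-0.003  0.001 -1.   ]
```

View pics/w8.png

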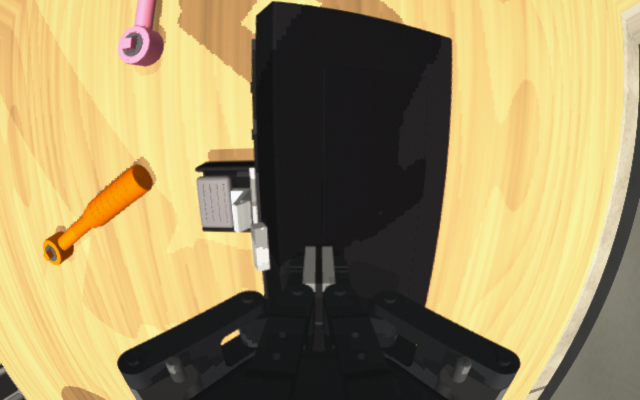

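The fingertips, at (318,255), rest on the outer face of the partly closed lid. The push force is 2.7 N, as expected, so I continue down.

Request:
drive_tool --pt "0 -0.5 0.6 0" --pt "0 -0.9 1.2 0" --pt "0 -1.3 1.8 0" --pt "0 -1.6 2.4 0" --pt "0 -1.9 2.9 0" --pt "0 -2.1 3.3 0" --pt "0 -2.2 3.7 0" --pt "0 -2.3 4.0 0" --pt "0 -2.4 4.3 0" --pt "0 -2.4 4.6 0" --pt "0 -2.4 4.8 0" --pt "0 -2.4 4.8 0" --pt "0 -2.4 4.8 0"

```text
time_s: 15.85
tool_pos: [0.543, -0.2075, 0.0808]
ee_rot: [-0.001, 0.706, 0.708, -0.0]
force: [-0.4, -0.4, 1.3]
width: 0.0001
grasp_force: 0.4
```

Request:
drive_tool --pt "0 0 0.1 0" --pt "0 0 0.15 0" --pt "0 0 0.2 0" --pt "0 0 0.2 0"

```text
time_s: 16.18
tool_pos: [0.5433, -0.2075, 0.0798]
ee_rot: [-0.001, 0.706, 0.709, -0.0]
force: [-3.7, 0.3, 7.3]
width: -0.0
grasp_force: 3.9
```

Request:
drive_tool --pt "0 0 -0.5 0" --pt "0 0 -1.5 0" --pt "0 0 -4 0" --pt "0 0 -7 0" --pt "0 0 -11 0" --pt "0 0 -15 0" --pt "0 -2 -18 0" --pt "0 -4 -20 0" --pt "0 -5 -20 0" --pt "0 -5 -20 0" --pt "0 -5 -20 0" --pt "0 -5 -20 0"

```text
time_s: 17.18
tool_pos: [0.4939, -0.2079, 0.2781]
ee_rot: [-0.001, 0.706, 0.708, 0.0]
force: [0.1, -0.4, -0.1]
width: 0.0002
grasp_force: 0.0
```

```bash
python3 - <<'E'
from h import *
st=manip.observe(); im=manip.snapshot('wrist'); cv2.imwrite('pics/w9.png',im[:,:,::-1])
print(st['time_s'],st['tool_pos'],st['force'])
c=np.array([.579,-.206,0]); print(proj('wrist',c+np.array([[.06,.125,.08],[.06,-.125,.08],[-.06,.125,.08]]),st).round(1).tolist())
E
```

```text
17.1833 [ 0.49393471 -0.20792714  0.27813405] [ 0.13424647 -0.35087548 -0.14668693]
[[446.1, 67.9], [427.3, 266.4], [341.6, 60.1]]
```

View pics/w9.png

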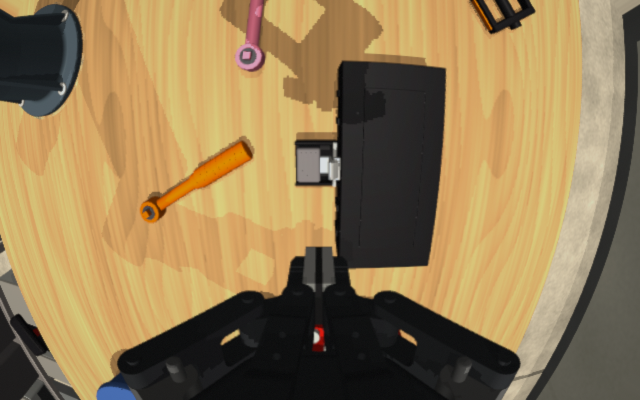

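The lid is shut: its corners, at about (445,68) and (428,266), match the shut prediction, and the hook is engaged at (336,160). I can hand in.

```bash
python3 -c "
from workcell import manip
print(manip.finish_job())"
```

```text
the job is handed in; nothing more can be done
None
```

The torque wrench is in its foam bed and the case lid is latched shut; I handed the job in after about 17 s of robot time, but the call returned no verdict.

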